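# Set the blue gas valve two turns open

### The arm

A 6-joint arm with a two-finger parallel gripper is mounted at the origin on a cart in front of the work surface, level with it; the furniture and walls round the work are solid. World frame = base frame: x ahead of the robot, y to its left, z up, the work surface at z = 0. Lengths are in m, angles in rad, forces in N, time in s.
With the tool pointing down it reaches from about 0.3 to 0.775 m from the base axis. Payload 14.6 kg.
Tool frame: the origin (TCP) lies on the centre line of the jaws, within the pads' length; the fingertips stand 19 mm ahead of it and the grasp point (between the pads) is the TCP; z points along the fingers, y is the line along which they close (so a half turn about z gives the same grasp; the last joint's range is limited). The gripper opens to 94 mm and grips with 3 to 60 N. Pads are 16 mm wide; open, the fingers measure 119 mm over their backs; the gripper's body (75 mm by 177 mm) begins 78 mm behind the grasp point.
Start: joints at [1.23, 0.3, 1.521, -0, 1.321, -0.067], TCP at [0.149, 0.53, 0.191] pointing down, gripper open.
Joint ranges: [-3.03, 3.03], [-0.79, 2.21], [0.23, 2.52], [-1.04, 4.18], [0, 3.07], [-2.55, 2.55]. Speed limits (rad/s): [2.22, 2.22, 2.57, 3.14, 3.14, 3.14].

### API

Orientations are given as a 3x3 rotation matrix whose columns are the frame's x, y, z axes.
In Python, from rig import env gives the robot as it stands.
- The arm moves only by the tool play_rows, never from a script. Its arguments are lists of equal length, an entry for each row: "travel": the shift along the tool's x, y, z in m, a list of three; "rot": the turn, a rotation vector about the tool's x, y, z in degrees, a list of three. In form: {"travel": [[dx, dy, dz], ...], "rot": [[ax, ay, az], ...]}. A call has exactly 10 rows; each row is the pose to reach, as a shift and turn from the pose commanded when the call began, along the tool's axes at that moment; what a row does not reach only later rows make up. A row lasts 1/12 s, in which the tool goes at most 41.7 mm and 7.16 degrees, less where a joint would pass 70% of its speed; a pose out of reach is approached as far as the arm can. A call with a gripper value outside its range is refused whole. "grip" is the opening, from -1 (shut) to 1 (fully open), so that 0 is half open, set as the call begins (left out, the last holds). The fingers move at their own pace and stop on an object; the grip force is fixed at half the most. Time passes only in rows, so rows that repeat a pose let the fingers close, or fill a call up. It gives the time, the measured TCP pose, the force, the opening and the grip force at its end, in the units of the state.
- env.sense(): the state, without advancing time (a new reading comes with each control period).
- env.grab_frame(name): name is "scene" or "top"; returns a dict with "color" (420x560x3 uint8, red, green, blue), "vfov" (degrees; the focal length in pixels is half the picture's height over the tangent of half this angle, whatever the lens; pixels are square), "cx", "cy" (the principal point, pixels), "dist" ([k1, k2, p1, p2, k3] as OpenCV has them; the pictures are not rectified), "R" (3x3) and "t" (3): a world point X has camera coordinates R X + t. Camera axes: x right, y down, z forward; pixel columns grow to the right and rows downward; lengths in m; the calibration is good to about 2 mm. A picture is of the moment at which its call begins. There is no depth.
- env.hand_in(): hands the job in; it is judged then, once.
The state is a dict: "t": time; "joints": joint angles; "joint_vel": joint speeds; "effort": joint torques, N m; "tool_pos": TCP position; "ee_rot": TCP orientation; "force": force on the tool from outside, world axes, zero at the start; "moment": the same for the moment, N m; "gripper_width": opening from 0.0 (shut) to 1.0 (fully open); "grip_force": force on a finger pad.
Only numpy, scipy, OpenCV 4.12 (cv2) and the standard library are available. Lean on these libraries where they do the work, as an engineer would, in place of code of your own. Each camera call takes 0.05 s, during which the arm holds its last target. There are 200 camera calls.

### The job

Set the gas valve with the blue wheel: take its black crank handle, turn it clockwise until the valve is shut against its stop, then back it off (anticlockwise) exactly two full turns from the stop. Finish still gripping the blue wheel's handle, with the wheel at rest there; leave the red valve as it is and do not disturb the loose things lying about.

Things in the scene. Friction and masses are not known exactly. Their poses are not given: they have to be found in the camera images.
- blue_handle: black revolving crank grip of the blue wheel: upright plastic sleeve 20 mm across and 50 mm tall that spins freely on its pin, so a hand can keep its own direction while carrying it round. Origin at the sleeve's centre (half-way up), 45 mm from the wheel's axis, 143 mm above the bench; its underside is 4 mm above the wheel's rim. Grip it from above across any diameter. Pushing it round takes about 3 to 4 N
- blue_hub (a point): centre of the blue hand wheel on its vertical axis, in the plane of its rim, 108 mm above the bench. Ring 90 mm across (middle of the 12 mm thick rim), four spokes, top of rim 114 mm, top of hub nut 118 mm above the bench. The handle circles this point at 45 mm radius. The valve (90 x 120 mm aluminium foot, brass body) is bolted down
- blue_wheel (a joint): turn of the blue wheel in rad: 0 = shut against the hard stop, growing as the wheel turns anticlockwise seen from above (opening), 6.283 a turn, upper stop at 22. It starts 0.4 to 1.2 turns open. Stiff: it stays where it is left
- blue_valve: foot of the blue valve, origin at the centre of its underside on the bench. Seen from above the handle stands at the angle (yaw of this body + joint blue_wheel) about the hub, from +x to +y
- red_handle: same black crank grip, on the red wheel of the second, otherwise equal valve standing 0.2 to 0.4 m to one side (left or right): leave alone. Origin at the sleeve's centre
- syringe: syringe lying on the bench between the valves, 114 mm long, 26 mm wide, 20 mm high: leave alone. Origin at the centre of its underside
- tweezers_black: black tweezers lying on the bench behind the valves, 126 x 14 x 10 mm: leave alone. Origin at the centre of the underside
- grid_box: flat white box with rows of small holes, behind the valves, 75 x 34 x 13 mm: leave alone. Origin at the centre of the underside

How it is judged:
On the way:
1. the blue wheel is shut against its stop (value of joint blue_wheel below 0.1 rad), for 0.2 s.
At the end, for the whole second after the job is handed in: the blue wheel stands two turns (12.566 rad, within 0.2 rad) anticlockwise of its shut stop and at rest, with the handle still held between the fingers (grasp point within 15 mm of its axis sideways and 35 mm of its centre, pressing with more than 3 N) (value of joint blue_wheel between 12.366 and 12.766 rad and velocity of joint blue_wheel between -0.1 and 0.1 rad/s and contact force between the fingers and blue_handle above 3 N and horizontal distance between the grasp point and blue_handle below 0.015 m and distance between the grasp point and blue_handle below 0.035 m); the arm keeps its last pose, push and grip.
It fails at once if the red wheel is turned (its handle moves over 15 mm) (distance of red_handle from where it was at the start of the episode above 0.015 m).
It fails at once if the syringe is shifted over 30 mm (distance of syringe from where it was at the start of the episode above 0.03 m).
It fails at once if the tweezers are shifted over 30 mm (distance of tweezers_black from where it was at the start of the episode above 0.03 m).
It fails at once if the grid box is shifted over 30 mm (distance of grid_box from where it was at the start of the episode above 0.03 m).
It also fails if it takes over 56 s, if anything falls off the work surface, if the arm or the gripper's body presses on something with over 40 N, if the wrist force passes 120 N, or if a joint passes its speed limit or range.

## Working session

There is one attempt and no reset: what is moved stays moved. The work goes in short steps, Python scripts to look and compute and a tool call to move; the robot and the scene stay as the last step left them, time stands still between calls to the robot, and variables do not carry over. Pictures are saved under pics/ and viewed, at most 10 in all, crops included, and the job is handed in when it is done.

Besides the shell and the picture viewer there is one more tool, called after ">>>" by a JSON object that holds its "fn" and its "kwargs". play_rows: Moves the arm, as the interface text tells. Its arguments: {"type":"object","properties":{"travel":{"type":"array","items":{"type":"array","items":{"type":"number"}}},"rot":{"type":"array","items":{"type":"array","items":{"type":"number"}}},"grip":{"type":"number"}},"required":["travel","rot"]}

```bash
mkdir -p pics; python3 - <<'E'
from rig import env
import cv2
for n in("scene","top"):
    f=env.grab_frame(n); cv2.imwrite(f"pics/{n}0.png",f["color"][:,:,::-1]); print(n,f["vfov"],f["cx"],f["cy"],f["dist"],f["R"],f["t"])
s=env.sense();print(s)
E
```

```text
scene 43.450983191930746 292.35836912076894 214.0798159587824 [-0.01523722  0.          0.          0.          0.        ] [[ 0.51161748 -0.85885947 -0.02465677]
 [-0.44249161 -0.23877377 -0.86440052]
 [ 0.73651119  0.45315283 -0.50219894]] [-0.26055089  0.38881191  0.53315205]
top 55.62523989662283 276.5092717933749 197.77831972175653 [-0.07052819  0.          0.          0.          0.        ] [[ 0.01855927 -0.99971833 -0.01479211]
 [-0.9930739  -0.01671517 -0.11629627]
 [ 0.11601626  0.01684803 -0.99310441]] [0.04922664 0.60326042 0.89058381]
{'t': 0.1, 'joints': array([ 1.23043793e+00,  3.00403727e-01,  1.52150396e+00, -1.37860899e-05,
        1.32067013e+00, -6.66114354e-02]), 'joint_vel': array([ 3.49182546e-04, -1.35114069e-03,  1.19279855e-03, -7.36430261e-05,
       -1.75091892e-03,  8.18544668e-04]), 'effort': array([-1.91431727e-04, -5.32642686e+01, -3.53281975e+01,  7.08428957e-02,
        2.35204987e-02, -1.04131368e-05]), 'tool_pos': array([0.14862093, 0.52929383, 0.19025591]), 'ee_rot': array([[-9.62765616e-01,  2.70337325e-01, -3.16282054e-04],
       [ 2.70337505e-01,  9.62765165e-01, -9.33110719e-04],
       [ 5.22506885e-05, -9.83869817e-04, -9.99999515e-01]]), 'force': array([0.56154649, 0.08258626, 0.05705149]), 'moment': array([ 0.0341186 ,  0.01458915, -0.06184946]), 'grip_force': 0.0, 'gripper_width': 1.0000090959915366}
```

View pics/scene0.png

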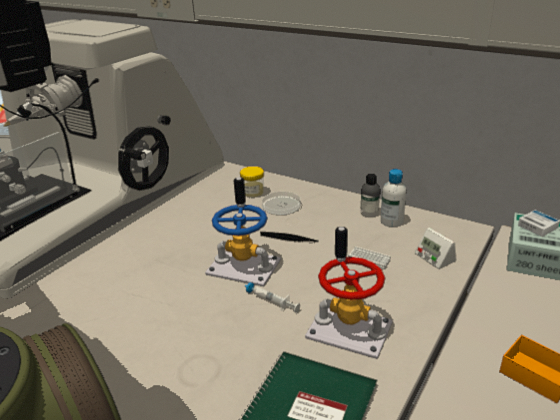

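View pics/top0.png

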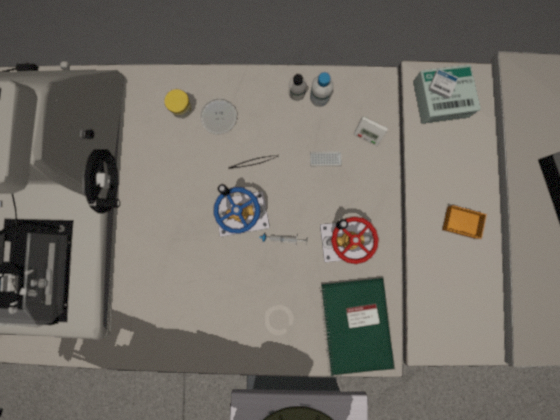

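```bash
cat > h.py <<'E'
from rig import env
import cv2, numpy as np
def cast(f,uv,z):
    h=f["color"].shape[0]; F=h/2/np.tan(np.radians(f["vfov"])/2)
    K=np.array([[F,0,f["cx"]],[0,F,f["cy"]],[0,0,1]])
    p=cv2.undistortPoints(np.array(uv,float).reshape(-1,1,2),K,np.array(f["dist"])).reshape(-1,2)
    R=np.array(f["R"]);d=np.c_[p,np.ones(len(p))]@R; o=-R.T@np.array(f["t"])
    return o+d*((z-o[2])/d[:,2])[:,None]
def circ(P):
    A=np.c_[2*P[:,:2],np.ones(len(P))]; x=np.linalg.lstsq(A,(P[:,:2]**2).sum(1),rcond=None)[0]
    return x[:2],np.sqrt(x[2]+x[0]**2+x[1]**2)
E
python3 - <<'E'
from h import *
for n,(x0,y0,x1,y1),hb in(("top",(205,175,275,245),(212,180,234,203)),("scene",(205,195,275,240),(230,174,250,210))):
    f=env.grab_frame(n);c=f["color"];hsv=cv2.cvtColor(c,cv2.COLOR_RGB2HSV)
    m=((hsv[...,0]>100)&(hsv[...,0]<125)&(hsv[...,1]>130)&(hsv[...,2]>50)).astype(np.uint8)
    w=np.zeros_like(m);w[y0:y1,x0:x1]=m[y0:y1,x0:x1]
    cn=max(cv2.findContours(w,cv2.RETR_EXTERNAL,cv2.CHAIN_APPROX_NONE)[0],key=len)[:,0,:]
    P=cast(f,cn,.109);ce,r=circ(P)
    for _ in range(5):
        e=abs(np.hypot(*(P[:,:2]-ce).T)-r);P=P[e<max(.0015,np.percentile(e,80))] if len(P)>60 else P;ce,r=circ(P)
    print(n,"hub",ce,r,len(P))
    k=(c.max(2)<60).astype(np.uint8);x0,y0,x1,y1=hb;ys,xs=np.nonzero(k[y0:y1,x0:x1]);xs+=x0;ys+=y0
    print("blk",xs.min(),xs.max(),ys.min(),ys.max(),xs.mean(),ys.mean(),len(xs))
    print("z.143",cast(f,[[xs.mean(),ys.mean()]],.143))
    if n=="top": cv2.imwrite("pics/topc.png",cv2.resize(c[165:255,190:290,::-1],None,fx=6,fy=6,interpolation=cv2.INTER_CUBIC))
    else: cv2.imwrite("pics/scc.png",cv2.resize(c[170:290,190:310,::-1],None,fx=5,fy=5,interpolation=cv2.INTER_CUBIC))
E
```

```text
top hub [0.56547909 0.1427781 ] 0.04588755599572586 78
blk 221 229 187 195 225.66 191.48 50
z.143 [[0.60106881 0.16331221 0.143     ]]
scene hub [0.56801149 0.14531245] 0.049820914085469334 74
blk 234 244 178 209 239.35 190.94583333333333 240
z.143 [[0.6059252  0.16873751 0.143     ]]
```

View pics/topc.png

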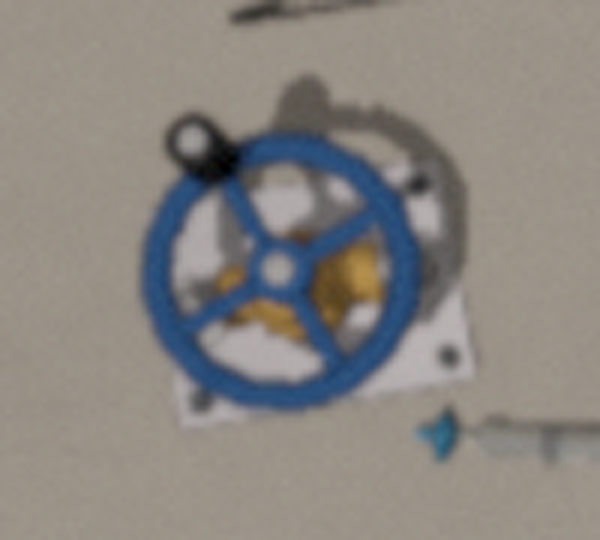

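View pics/scc.png

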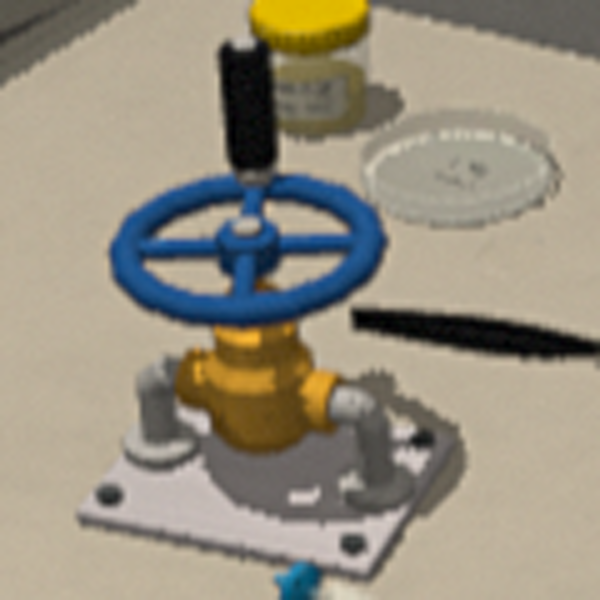

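The top crop shows the blue wheel's hub nut at crop (280,268), i.e. image (236.6,209.7), with the handle up-left at about (224,190). The scene crop shows the nut at (239.4,215.6) and the sleeve from (239.2,179) to (240.4,203.6).

```bash
python3 - <<'E'
from h import *
t=env.grab_frame("top");s=env.grab_frame("scene")
T=lambda x,y:(190+x/6-.4,165+y/6-.4)
S=lambda x,y:(190+x/5-.4,170+y/5-.4)
print("nut",cast(t,[T(280,267)],.118),cast(s,[S(247,226)],.118))
print("ring top",cast(t,[T(142,268),T(420,268),T(280,410)],.108))
print("ring sc",cast(s,[S(112,250),S(386,238),S(235,324)],.108))
print("cap top",cast(t,[T(195,139)],.169),"sc cap",cast(s,[S(246,45)],.168),"sc base",cast(s,[S(252,170)],.118),"mid",cast(s,[S(249,108)],.143))
print("foot top",cast(t,[T(185,427),T(473,376),T(430,165)],.008))
print("foot sc",cast(s,[S(80,515),S(370,572),S(460,435)],.008))
q=env.sense()
E
```

```text
nut [[0.56711788 0.14319075 0.118     ]] [[0.56745189 0.1441189  0.118     ]]
ring top [[0.56674212 0.19386113 0.108     ]
 [0.56850097 0.09435526 0.108     ]
 [0.51711255 0.14287017 0.108     ]]
ring sc [[0.54321758 0.1883908  0.108     ]
 [0.59834766 0.10456629 0.108     ]
 [0.52366429 0.11862391 0.108     ]]
cap top [[0.60504712 0.16691303 0.169     ]] sc cap [[0.6074436  0.16877366 0.168     ]] sc base [[0.60262625 0.16716241 0.118     ]] mid [[0.60513415 0.16805298 0.143     ]]
foot top [[0.51227386 0.19210246 0.008     ]
 [0.53462211 0.07825151 0.008     ]
 [0.6186282  0.09722794 0.008     ]]
foot sc [[0.51091547 0.19100084 0.008     ]
 [0.53492427 0.07590736 0.008     ]
 [0.62474876 0.09307909 0.008     ]]
```

>>> {"fn": "play_rows", "kwargs": {"travel": [[-0.01,-0.012,-0.02],[-0.03,-0.036,-0.035],[-0.055,-0.065,-0.05],[-0.08,-0.094,-0.05],[-0.105,-0.124,-0.05],[-0.131,-0.154,-0.05],[-0.157,-0.185,-0.05],[-0.183,-0.215,-0.05],[-0.208,-0.245,-0.05],[-0.225,-0.265,-0.05]], "rot": [[0,0,0],[0,0,0],[0,0,0],[0,0,0],[0,0,0],[0,0,0],[0,0,0],[0,0,0],[0,0,0],[0,0,0]], "grip": 1}}

```text
t: 1.13
tool_pos: [0.2942, 0.2111, 0.241]
ee_rot: [[-0.963, 0.271, 0.001], [0.271, 0.963, 0.0], [-0.001, 0.0, -1.0]]
force: [0.6, 0.5, -0.4]
gripper_width: 1.002
grip_force: 0.0
```

>>> {"fn": "play_rows", "kwargs": {"travel": [[-0.015,0.002,0],[-0.045,0.006,0],[-0.08,0.01,0],[-0.118,0.015,0],[-0.156,0.02,0],[-0.194,0.025,0],[-0.232,0.03,0],[-0.27,0.035,0],[-0.3,0.039,0],[-0.312,0.04,0]], "rot": [[0,0,0],[0,0,0],[0,0,0],[0,0,0],[0,0,0],[0,0,0],[0,0,0],[0,0,0],[0,0,0],[0,0,0]]}}

```text
t: 1.97
tool_pos: [0.6075, 0.1665, 0.2393]
ee_rot: [[-0.962, 0.272, -0.001], [0.272, 0.962, -0.0], [0.001, -0.001, -1.0]]
force: [-1.2, 0.5, -0.4]
gripper_width: 1.001
grip_force: 0.0
```

>>> {"fn": "play_rows", "kwargs": {"travel": [[0,0,0.008],[0,0,0.02],[0,0,0.035],[0,0,0.05],[0,0,0.065],[0,0,0.08],[0,0,0.09],[0,0,0.094],[0,0,0.095],[0,0,0.095]], "rot": [[0,0,0],[0,0,0],[0,0,0],[0,0,0],[0,0,0],[0,0,0],[0,0,0],[0,0,0],[0,0,0],[0,0,0]]}}

```text
t: 2.8
tool_pos: [0.6047, 0.1679, 0.1461]
ee_rot: [[-0.963, 0.27, 0.0], [0.27, 0.963, 0.0], [-0.0, 0.0, -1.0]]
force: [-0.1, 0.3, -0.2]
gripper_width: 0.999
grip_force: 0.0
```

```bash
python3 - <<'E'
from h import *
s=env.grab_frame("scene");t=env.grab_frame("top")
a=cv2.resize(s["color"][100:240,170:310,::-1],None,fx=4,fy=4);b=cv2.resize(t["color"][150:290,150:290,::-1],None,fx=1.6,fy=1.6)
b=cv2.copyMakeBorder(b,0,a.shape[0]-b.shape[0],0,0,cv2.BORDER_CONSTANT)
cv2.imwrite("pics/g1.png",np.hstack([a,b]))
print(env.sense()["tool_pos"])
E
```

```text
[0.60506804 0.16781268 0.14662497]
```

View pics/g1.png

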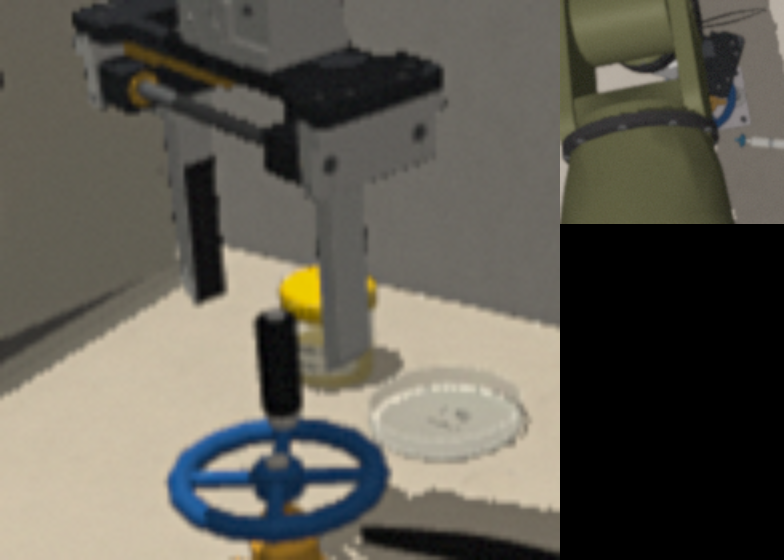

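The view shows the open fingers with tips at crop (205,300) and (345,365), on either side of the handle at (278,365). I'll check that against the projected fingertips.

```bash
python3 - <<'E'
from h import *
f=env.grab_frame("scene");q=env.sense();p=q["tool_pos"];R=q["ee_rot"]
F=210/np.tan(np.radians(f["vfov"])/2);K=np.array([[F,0,f["cx"]],[0,F,f["cy"]],[0,0,1]])
X=[p,p+R@[0,0,.019],p+R@[0,.047,.019],p+R@[0,-.047,.019],[.605,.1675,.118],[.605,.1675,.168],[.605,.1675,.143]]
u=cv2.projectPoints(np.array(X),cv2.Rodrigues(np.array(f["R"]))[0],np.array(f["t"]),K,np.array(f["dist"]))[0][:,0]
print(p);print((u-[170,100])*4)
E
```

```text
[0.60511095 0.16779945 0.14661567]
[[277.4312292  358.05745715]
 [280.48708669 393.91579578]
 [219.79216081 361.77843463]
 [344.9731803  428.05883055]
 [282.35715658 412.08507645]
 [274.33540682 317.06147685]
 [278.39572835 365.17779874]]
```

```bash
python3 - <<'E'
from h import *
s=env.grab_frame("scene");t=env.grab_frame("top")
a=cv2.resize(s["color"][100:240,170:310,::-1],None,fx=4,fy=4);b=cv2.resize(t["color"][140:280,180:280,::-1],None,fx=2.3,fy=2.3)
b=cv2.copyMakeBorder(b,0,a.shape[0]-b.shape[0],0,0,cv2.BORDER_CONSTANT)
cv2.imwrite("pics/g2.png",np.hstack([a,b]))
q=env.sense();print(q["t"],q["tool_pos"],q["joints"])
E
```

```text
3.05 [0.60504923 0.16773073 0.14631662] [ 2.12102899e-01  5.08788243e-01  1.33495191e+00 -2.45786892e-06
  1.29695741e+00 -1.08489076e+00]
```

View pics/g2.png

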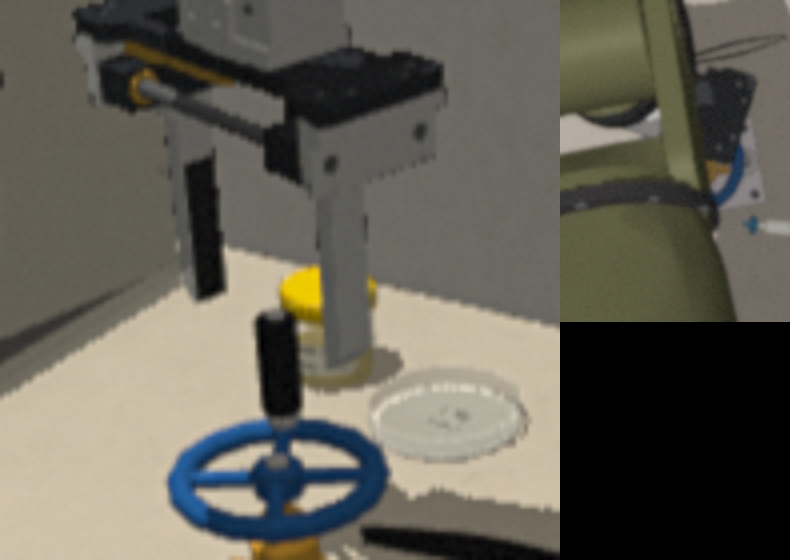

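The picture puts the fingertips about 35 mm higher than the reported pose implies. I'll lower carefully and watch the force.

>>> {"fn": "play_rows", "kwargs": {"travel": [[0,0,0.002],[0,0,0.004],[0,0,0.006],[0,0,0.008],[0,0,0.01],[0,0,0.011],[0,0,0.012],[0,0,0.013],[0,0,0.014],[0,0,0.015]], "rot": [[0,0,0],[0,0,0],[0,0,0],[0,0,0],[0,0,0],[0,0,0],[0,0,0],[0,0,0],[0,0,0],[0,0,0]]}}

```text
t: 3.88
tool_pos: [0.6049, 0.1677, 0.1307]
ee_rot: [[-0.963, 0.27, 0.0], [0.27, 0.963, 0.0], [-0.0, 0.0, -1.0]]
force: [0.6, -0.4, 0.2]
gripper_width: 0.999
grip_force: 0.0
```

```bash
python3 - <<'E'
from h import *
s=env.grab_frame("scene");q=env.sense();print(q["tool_pos"],q["force"])
cv2.imwrite("pics/g3.png",cv2.resize(s["color"][120:240,180:300,::-1],None,fx=5,fy=5,interpolation=cv2.INTER_CUBIC))
E
```

```text
[0.60483186 0.16766916 0.13047017] [-0.4031134   0.60896705  0.11272169]
```

View pics/g3.png

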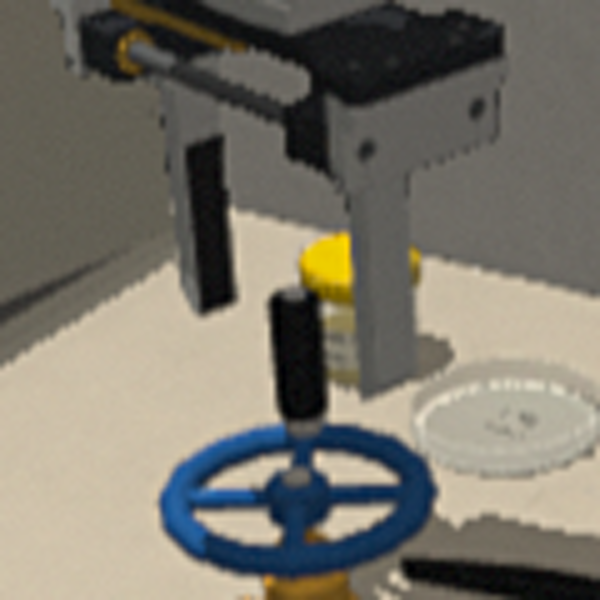

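```bash
python3 - <<'E'
from h import *
t=env.grab_frame("top")
for z in(.22,.25,.28,.31): print(z,cast(t,[(264.4,172.2),(255.6,209.2)],z).round(4).tolist())
E
```

```text
0.22 [[0.6287, 0.0804, 0.22], [0.5588, 0.0952, 0.22]]
0.25 [[0.6232, 0.0789, 0.25], [0.5562, 0.0931, 0.25]]
0.28 [[0.6177, 0.0774, 0.28], [0.5535, 0.091, 0.28]]
0.31 [[0.6123, 0.076, 0.31], [0.5509, 0.0889, 0.31]]
```

>>> {"fn": "play_rows", "kwargs": {"travel": [[0,0,0.002],[0,0,0.004],[0,0,0.006],[0,0,0.008],[0,0,0.008],[0,0,0.008],[0,0,0.008],[0,0,0.008],[0,0,0.008],[0,0,0.008]], "rot": [[0,0,0],[0,0,0],[0,0,0],[0,0,0],[0,0,0],[0,0,0],[0,0,0],[0,0,0],[0,0,0],[0,0,0]]}}

```text
t: 4.82
tool_pos: [0.6049, 0.1677, 0.1228]
ee_rot: [[-0.963, 0.27, 0.0], [0.27, 0.963, 0.0], [-0.0, 0.0, -1.0]]
force: [-0.6, 0.2, 0.3]
gripper_width: 0.997
grip_force: 0.0
```

>>> {"fn": "play_rows", "kwargs": {"travel": [[0,0,0],[0,0,0],[0,0,0],[0,0,0],[0,0,0],[0,0,0],[0,0,0],[0,0,0],[0,0,0],[0,0,0]], "rot": [[0,0,0],[0,0,0],[0,0,0],[0,0,0],[0,0,0],[0,0,0],[0,0,0],[0,0,0],[0,0,0],[0,0,0]], "grip": -1}}

```text
t: 5.65
tool_pos: [0.6049, 0.1677, 0.1227]
ee_rot: [[-0.963, 0.27, -0.0], [0.27, 0.963, -0.0], [0.0, -0.0, -1.0]]
force: [-0.1, -1.2, -0.7]
gripper_width: 0.329
grip_force: 0.0
```

```bash
python3 - <<'E'
from h import *
s=env.grab_frame("scene");q=env.sense();print(q["t"],q["tool_pos"],q["force"],q["gripper_width"],q["grip_force"])
cv2.imwrite("pics/g4.png",cv2.resize(s["color"][120:240,180:300,::-1],None,fx=5,fy=5,interpolation=cv2.INTER_CUBIC))
E
```

```text
5.7 [0.60486691 0.16770356 0.1227487 ] [ 0.41850021  0.67704623 -0.54079053] 0.28471244192354417 0.0
```

View pics/g4.png

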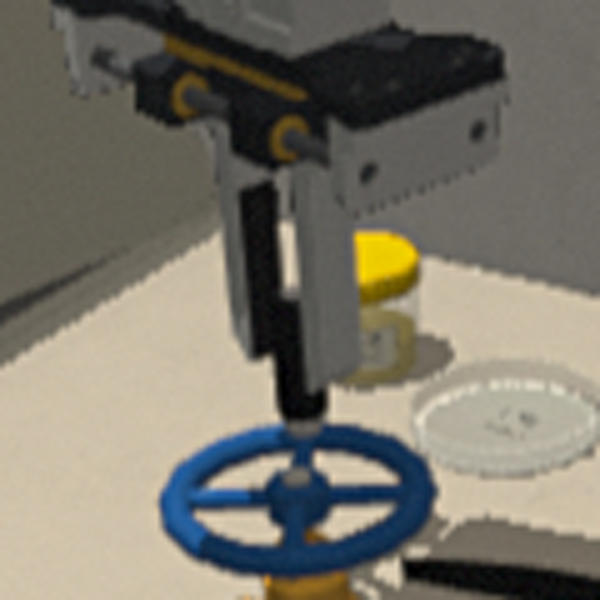

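The fingers straddle the handle, with tips roughly half-way down the sleeve at crop (285,370), and are still closing. I'll let the grip finish and tabulate the circle.

>>> {"fn": "play_rows", "kwargs": {"travel": [[0,0,0],[0,0,0],[0,0,0],[0,0,0],[0,0,0],[0,0,0],[0,0,0],[0,0,0],[0,0,0],[0,0,0]], "rot": [[0,0,0],[0,0,0],[0,0,0],[0,0,0],[0,0,0],[0,0,0],[0,0,0],[0,0,0],[0,0,0],[0,0,0]]}}

```text
t: 6.53
tool_pos: [0.6049, 0.1677, 0.1227]
ee_rot: [[-0.963, 0.27, 0.0], [0.27, 0.963, 0.0], [-0.0, 0.0, -1.0]]
force: [0.8, 1.5, 0.1]
gripper_width: 0.205
grip_force: 30.0
```

```bash
cat >> h.py <<'E'
def arc(a0,a1,r=.045,hub=(.5672,.1437),n=10,p0=None):
    """rows (tool x,y) from angle a0 to a1 in degrees; start = commanded point"""
    a=np.radians(np.linspace(a0,a1,n+1)); P=np.array(hub)+r*np.c_[np.cos(a),np.sin(a)]
    d=(P-(P[0] if p0 is None else np.array(p0)))[1:]; R=np.array([[-.9628,.2703],[.2703,.9628]])
    return (d@R.T).round(4).tolist()
E
python3 - <<'E'
from h import *
q=env.sense();p=q["tool_pos"];print(p,q["force"],q["gripper_width"],q["grip_force"])
d=p[:2]-[.5672,.1437];print(np.hypot(*d),np.degrees(np.arctan2(d[1],d[0])))
print(arc(32.5,-87.5));print(arc(-87.5,-157.5))
E
```

```text
[0.60488091 0.16773584 0.1227442 ] [0.83718604 1.45465358 0.09739233] 0.20466641358406418 30.00007475959137
0.04469420813013725 32.53292376473388
[[-0.0063, -0.007], [-0.011, -0.0151], [-0.014, -0.024], [-0.015, -0.0334], [-0.014, -0.0428], [-0.0112, -0.0517], [-0.0065, -0.0599], [-0.0002, -0.0669], [0.0074, -0.0724], [0.016, -0.0763]]
[[0.0053, -0.0014], [0.0108, -0.0021], [0.0163, -0.0022], [0.0217, -0.0016], [0.0271, -0.0003], [0.0322, 0.0016], [0.0371, 0.0041], [0.0416, 0.0072], [0.0458, 0.0108], [0.0494, 0.0149]]
```

Gripped: width 19 mm, 30 N. Now turning clockwise.

>>> {"fn": "play_rows", "kwargs": {"travel": [[-0.0063,-0.007,0],[-0.011,-0.0151,0],[-0.014,-0.024,0],[-0.015,-0.0334,0],[-0.014,-0.0428,0],[-0.0112,-0.0517,0],[-0.0065,-0.0599,0],[-0.0002,-0.0669,0],[0.0074,-0.0724,0],[0.016,-0.0763,0]], "rot": [[0,0,0],[0,0,0],[0,0,0],[0,0,0],[0,0,0],[0,0,0],[0,0,0],[0,0,0],[0,0,0],[0,0,0]]}}

```text
t: 7.37
tool_pos: [0.5685, 0.0985, 0.1227]
ee_rot: [[-0.963, 0.271, 0.001], [0.271, 0.963, 0.002], [-0.0, 0.002, -1.0]]
force: [2.6, 15.2, -4.0]
gripper_width: 0.204
grip_force: 30.0
```

```bash
cat >> h.py <<'E'
def st():
    q=env.sense();p=q["tool_pos"];d=p[:2]-[.5672,.1437]
    print(q["t"],p.round(4),q["force"].round(1),round(q["gripper_width"],3),round(q["grip_force"],1),"r",np.hypot(*d).round(4),"ang",np.degrees(np.arctan2(d[1],d[0])).round(1))
E
python3 -c "
from h import *
st()"
```

```text
7.3667 [0.5685 0.0985 0.1227] [ 2.6 15.2 -4. ] 0.204 30.0 r 0.0452 ang -88.3
```

>>> {"fn": "play_rows", "kwargs": {"travel": [[0.0053,-0.0012,0],[0.0108,-0.0018,0],[0.0163,-0.0018,0],[0.0217,-0.0011,0],[0.0271,0.0002,0],[0.0322,0.0021,0],[0.0371,0.0046,0],[0.0416,0.0077,0],[0.0458,0.0113,0],[0.0494,0.0154,0]], "rot": [[0,0,0],[0,0,0],[0,0,0],[0,0,0],[0,0,0],[0,0,0],[0,0,0],[0,0,0],[0,0,0],[0,0,0]]}}

```text
t: 8.2
tool_pos: [0.5253, 0.1262, 0.1227]
ee_rot: [[-0.963, 0.271, 0.0], [0.271, 0.963, -0.001], [-0.0, -0.001, -1.0]]
force: [3.3, -2.8, -2.4]
gripper_width: 0.204
grip_force: 30.0
```

```bash
python3 -c "
from h import *
st();print(arc(-157.5,-197.5))"
```

```text
8.2 [0.5253 0.1262 0.1227] [ 3.3 -2.8 -2.4] 0.204 30.0 r 0.0454 ang -157.3
[[0.0019, 0.0025], [0.0035, 0.0052], [0.005, 0.008], [0.0063, 0.0108], [0.0074, 0.0138], [0.0083, 0.0168], [0.0089, 0.0199], [0.0094, 0.023], [0.0096, 0.0261], [0.0096, 0.0292]]
```

>>> {"fn": "play_rows", "kwargs": {"travel": [[0.001,0.0012,0],[0.0019,0.0025,0],[0.0028,0.0038,0],[0.0035,0.0052,0],[0.0043,0.0066,0],[0.005,0.008,0],[0.005,0.008,0],[0.005,0.008,0],[0.005,0.008,0],[0.005,0.008,0]], "rot": [[0,0,0],[0,0,0],[0,0,0],[0,0,0],[0,0,0],[0,0,0],[0,0,0],[0,0,0],[0,0,0],[0,0,0]]}}

```text
t: 9.03
tool_pos: [0.5226, 0.136, 0.1227]
ee_rot: [[-0.963, 0.27, -0.0], [0.27, 0.963, 0.0], [0.001, 0.0, -1.0]]
force: [-3.9, -0.6, 1.7]
gripper_width: 0.205
grip_force: 30.0
```

```bash
python3 -c "
from h import *
st();print(arc(-169.5,-189.5))"
```

```text
9.0333 [0.5226 0.136  0.1227] [-3.9 -0.6  1.7] 0.205 30.0 r 0.0453 ang -170.2
[[0.0007, 0.0014], [0.0013, 0.0029], [0.0019, 0.0043], [0.0024, 0.0058], [0.0028, 0.0073], [0.0032, 0.0088], [0.0036, 0.0104], [0.0039, 0.0119], [0.0042, 0.0135], [0.0044, 0.015]]
```

>>> {"fn": "play_rows", "kwargs": {"travel": [[0.0007,0.0014,0],[0.0013,0.0029,0],[0.0019,0.0043,0],[0.0024,0.0058,0],[0.0028,0.0073,0],[0.0028,0.0073,0],[0.0028,0.0073,0],[0.0028,0.0073,0],[0.0028,0.0073,0],[0.0028,0.0073,0]], "rot": [[0,0,0],[0,0,0],[0,0,0],[0,0,0],[0,0,0],[0,0,0],[0,0,0],[0,0,0],[0,0,0],[0,0,0]]}}

```text
t: 9.87
tool_pos: [0.5219, 0.1438, 0.1227]
ee_rot: [[-0.963, 0.27, -0.0], [0.27, 0.963, 0.0], [0.0, 0.0, -1.0]]
force: [-5.7, -0.0, 0.8]
gripper_width: 0.207
grip_force: 30.0
```

```bash
python3 -c "
from h import *
st();print(arc(-179.5,-299.5));print(arc(-299.5,-334.5))"
```

```text
9.8667 [0.5219 0.1438 0.1227] [-5.7 -0.   0.8] 0.207 30.0 r 0.0453 ang 179.9
[[0.0017, 0.0093], [0.0014, 0.0187], [-0.0009, 0.0278], [-0.005, 0.0363], [-0.0107, 0.0437], [-0.0179, 0.0498], [-0.0262, 0.0542], [-0.0353, 0.0568], [-0.0446, 0.0575], [-0.054, 0.0562]]
[[-0.0026, -0.0007], [-0.0052, -0.0016], [-0.0078, -0.0027], [-0.0103, -0.0039], [-0.0126, -0.0053], [-0.0149, -0.0068], [-0.0172, -0.0084], [-0.0193, -0.0102], [-0.0212, -0.0121], [-0.0231, -0.0141]]
```

```bash
python3 -c "
from h import *
print(arc(-179.5,-249.5));print(arc(-249.5,-269.5))"
```

```text
[[0.0012, 0.0054], [0.0018, 0.0108], [0.0016, 0.0163], [0.0008, 0.0218], [-0.0006, 0.0271], [-0.0027, 0.0321], [-0.0054, 0.0369], [-0.0087, 0.0414], [-0.0124, 0.0454], [-0.0167, 0.0489]]
[[-0.0013, 0.0009], [-0.0026, 0.0018], [-0.0039, 0.0026], [-0.0053, 0.0033], [-0.0067, 0.0041], [-0.0081, 0.0047], [-0.0096, 0.0053], [-0.011, 0.0059], [-0.0125, 0.0064], [-0.014, 0.0069]]
```

>>> {"fn": "play_rows", "kwargs": {"travel": [[0.0012,0.0054,0],[0.0018,0.0108,0],[0.0016,0.0163,0],[0.0008,0.0218,0],[-0.0006,0.0271,0],[-0.0027,0.0321,0],[-0.0054,0.0369,0],[-0.0087,0.0414,0],[-0.0124,0.0454,0],[-0.0167,0.0489,0]], "rot": [[0,0,0],[0,0,0],[0,0,0],[0,0,0],[0,0,0],[0,0,0],[0,0,0],[0,0,0],[0,0,0],[0,0,0]]}}

```text
t: 10.7
tool_pos: [0.5519, 0.1863, 0.1227]
ee_rot: [[-0.963, 0.27, 0.0], [0.27, 0.963, -0.0], [-0.0, -0.0, -1.0]]
force: [-2.1, -4.2, 0.1]
gripper_width: 0.203
grip_force: 30.0
```

>>> {"fn": "play_rows", "kwargs": {"travel": [[-0.0013,0.0009,0],[-0.0026,0.0018,0],[-0.0039,0.0026,0],[-0.0053,0.0033,0],[-0.0067,0.0041,0],[-0.0081,0.0047,0],[-0.0096,0.0053,0],[-0.0096,0.0053,0],[-0.0096,0.0053,0],[-0.0096,0.0053,0]], "rot": [[0,0,0],[0,0,0],[0,0,0],[0,0,0],[0,0,0],[0,0,0],[0,0,0],[0,0,0],[0,0,0],[0,0,0]]}}

```text
t: 11.53
tool_pos: [0.5623, 0.1886, 0.1227]
ee_rot: [[-0.963, 0.27, 0.001], [0.27, 0.963, -0.0], [-0.001, 0.0, -1.0]]
force: [0.4, -3.1, -2.2]
gripper_width: 0.203
grip_force: 30.0
```

```bash
python3 -c "
from h import *
st();print(arc(-263.5,-337.5));print(arc(-337.5,-357.5))"
```

```text
11.5333 [0.5623 0.1886 0.1227] [ 0.4 -3.1 -2.2] 0.203 30.0 r 0.0452 ang 96.3
[[-0.0055, 0.0018], [-0.0112, 0.003], [-0.017, 0.0033], [-0.0228, 0.003], [-0.0285, 0.0018], [-0.034, -0.0], [-0.0392, -0.0025], [-0.0441, -0.0057], [-0.0485, -0.0095], [-0.0524, -0.0139]]
[[-0.0009, -0.0013], [-0.0019, -0.0025], [-0.0027, -0.0038], [-0.0035, -0.0052], [-0.0043, -0.0066], [-0.005, -0.008], [-0.0057, -0.0094], [-0.0063, -0.0108], [-0.0069, -0.0123], [-0.0074, -0.0138]]
```

>>> {"fn": "play_rows", "kwargs": {"travel": [[-0.0055,0.0018,0],[-0.0112,0.003,0],[-0.017,0.0033,0],[-0.0228,0.003,0],[-0.0285,0.0018,0],[-0.034,0,0],[-0.0392,-0.0025,0],[-0.0441,-0.0057,0],[-0.0485,-0.0095,0],[-0.0524,-0.0139,0]], "rot": [[0,0,0],[0,0,0],[0,0,0],[0,0,0],[0,0,0],[0,0,0],[0,0,0],[0,0,0],[0,0,0],[0,0,0]]}}

```text
t: 12.37
tool_pos: [0.6083, 0.1616, 0.1227]
ee_rot: [[-0.963, 0.27, -0.002], [0.27, 0.963, 0.001], [0.002, 0.0, -1.0]]
force: [-6.7, 0.1, 0.1]
gripper_width: 0.207
grip_force: 30.0
```

>>> {"fn": "play_rows", "kwargs": {"travel": [[-0.0009,-0.0013,0],[-0.0019,-0.0025,0],[-0.0027,-0.0038,0],[-0.0035,-0.0052,0],[-0.0043,-0.0066,0],[-0.0043,-0.0066,0],[-0.0043,-0.0066,0],[-0.0043,-0.0066,0],[-0.0043,-0.0066,0],[-0.0043,-0.0066,0]], "rot": [[0,0,0],[0,0,0],[0,0,0],[0,0,0],[0,0,0],[0,0,0],[0,0,0],[0,0,0],[0,0,0],[0,0,0]]}}

```text
t: 13.2
tool_pos: [0.6107, 0.1541, 0.1227]
ee_rot: [[-0.963, 0.27, -0.001], [0.27, 0.963, 0.001], [0.001, 0.0, -1.0]]
force: [-5.8, 0.5, 0.5]
gripper_width: 0.205
grip_force: 30.0
```

```bash
python3 -c "
from h import *
st();print(arc(-347.5,-357.5))"
```

```text
13.2 [0.6107 0.1541 0.1227] [-5.8  0.5  0.5] 0.205 30.0 r 0.0447 ang 13.5
[[-0.0004, -0.0007], [-0.0007, -0.0014], [-0.0011, -0.0021], [-0.0014, -0.0028], [-0.0017, -0.0035], [-0.002, -0.0043], [-0.0023, -0.005], [-0.0026, -0.0057], [-0.0028, -0.0065], [-0.0031, -0.0072]]
```

Move on 1° per row: next 4°, then check.

>>> {"fn": "play_rows", "kwargs": {"travel": [[-0.0004,-0.0007,0],[-0.0007,-0.0014,0],[-0.0011,-0.0021,0],[-0.0014,-0.0028,0],[-0.0017,-0.0035,0],[-0.0017,-0.0035,0],[-0.0017,-0.0035,0],[-0.0017,-0.0035,0],[-0.0017,-0.0035,0],[-0.0017,-0.0035,0]], "rot": [[0,0,0],[0,0,0],[0,0,0],[0,0,0],[0,0,0],[0,0,0],[0,0,0],[0,0,0],[0,0,0],[0,0,0]]}}

```text
t: 14.03
tool_pos: [0.6111, 0.1522, 0.1227]
ee_rot: [[-0.963, 0.269, -0.001], [0.269, 0.963, 0.003], [0.002, 0.003, -1.0]]
force: [-6.6, 10.9, 0.1]
gripper_width: 0.203
grip_force: 30.0
```

```bash
python3 -c "
from h import *
st();print(arc(-352.5,-362.5))"
```

```text
14.0333 [0.6111 0.1522 0.1227] [-6.6 10.9  0.1] 0.203 30.0 r 0.0447 ang 11.0
[[-0.0003, -0.0007], [-0.0006, -0.0015], [-0.0009, -0.0022], [-0.0011, -0.0029], [-0.0014, -0.0037], [-0.0016, -0.0044], [-0.0019, -0.0052], [-0.0021, -0.0059], [-0.0023, -0.0067], [-0.0024, -0.0075]]
```

>>> {"fn": "play_rows", "kwargs": {"travel": [[-0.0003,-0.0007,0],[-0.0006,-0.0015,0],[-0.0006,-0.0015,0],[-0.0006,-0.0015,0],[-0.0006,-0.0015,0],[-0.0006,-0.0015,0],[-0.0006,-0.0015,0],[-0.0006,-0.0015,0],[-0.0006,-0.0015,0],[-0.0006,-0.0015,0]], "rot": [[0,0,0],[0,0,0],[0,0,0],[0,0,0],[0,0,0],[0,0,0],[0,0,0],[0,0,0],[0,0,0],[0,0,0]]}}

```text
t: 14.87
tool_pos: [0.6112, 0.1521, 0.1228]
ee_rot: [[-0.963, 0.268, -0.001], [0.268, 0.963, 0.005], [0.002, 0.005, -1.0]]
force: [-5.6, 21.2, 0.4]
gripper_width: 0.207
grip_force: 30.0
```

```bash
python3 -c "
from h import *
st()
# back: commanded now at -349.5-7=5.5ish -> use commanded angle -355.5+... = 3.5
for a,b in((3.5,123.5),(123.5,243.5),(243.5,363.5)): print(arc(a,b))"
```

```text
14.8667 [0.6112 0.1521 0.1228] [-5.6 21.2  0.4] 0.207 30.0 r 0.0448 ang 10.8
[[0.004, 0.0085], [0.0097, 0.016], [0.0168, 0.0222], [0.0251, 0.0267], [0.0341, 0.0294], [0.0434, 0.0302], [0.0528, 0.029], [0.0617, 0.0259], [0.0697, 0.0211], [0.0766, 0.0146]]
[[0.0054, -0.0077], [0.009, -0.0164], [0.0108, -0.0256], [0.0106, -0.035], [0.0084, -0.0442], [0.0044, -0.0527], [-0.0012, -0.0602], [-0.0084, -0.0664], [-0.0166, -0.0709], [-0.0256, -0.0736]]
[[-0.0094, -0.0008], [-0.0187, 0.0004], [-0.0276, 0.0035], [-0.0356, 0.0083], [-0.0425, 0.0148], [-0.0479, 0.0225], [-0.0515, 0.0312], [-0.0533, 0.0404], [-0.0531, 0.0498], [-0.0509, 0.059]]
```

```bash
python3 -c "
from h import *
for a in(5.5,125.5,245.5): print(arc(a,a+120))"
```

```text
[[0.0043, 0.0084], [0.0102, 0.0157], [0.0176, 0.0216], [0.026, 0.0258], [0.0351, 0.0282], [0.0445, 0.0287], [0.0537, 0.0272], [0.0625, 0.0238], [0.0704, 0.0186], [0.077, 0.0119]]
[[0.0051, -0.0079], [0.0084, -0.0167], [0.0099, -0.026], [0.0094, -0.0354], [0.0069, -0.0445], [0.0026, -0.0528], [-0.0033, -0.0601], [-0.0107, -0.066], [-0.0191, -0.0703], [-0.0282, -0.0727]]
[[-0.0094, -0.0005], [-0.0187, 0.001], [-0.0275, 0.0044], [-0.0353, 0.0096], [-0.042, 0.0163], [-0.0471, 0.0242], [-0.0504, 0.033], [-0.0518, 0.0423], [-0.0513, 0.0516], [-0.0489, 0.0607]]
```

>>> {"fn": "play_rows", "kwargs": {"travel": [[0.0043,0.0084,0],[0.0102,0.0157,0],[0.0176,0.0216,0],[0.026,0.0258,0],[0.0351,0.0282,0],[0.0445,0.0287,0],[0.0537,0.0272,0],[0.0625,0.0238,0],[0.0704,0.0186,0],[0.077,0.0119,0]], "rot": [[0,0,0],[0,0,0],[0,0,0],[0,0,0],[0,0,0],[0,0,0],[0,0,0],[0,0,0],[0,0,0],[0,0,0]]}}

```text
t: 15.7
tool_pos: [0.5412, 0.1808, 0.1228]
ee_rot: [[-0.963, 0.27, 0.002], [0.27, 0.963, 0.0], [-0.002, 0.001, -1.0]]
force: [6.0, -2.1, -5.1]
gripper_width: 0.204
grip_force: 30.0
```

>>> {"fn": "play_rows", "kwargs": {"travel": [[0.0051,-0.0079,0],[0.0084,-0.0167,0],[0.0099,-0.026,0],[0.0094,-0.0354,0],[0.0069,-0.0445,0],[0.0026,-0.0528,0],[-0.0033,-0.0601,0],[-0.0107,-0.066,0],[-0.0191,-0.0703,0],[-0.0282,-0.0727,0]], "rot": [[0,0,0],[0,0,0],[0,0,0],[0,0,0],[0,0,0],[0,0,0],[0,0,0],[0,0,0],[0,0,0],[0,0,0]]}}

```text
t: 16.53
tool_pos: [0.5493, 0.1021, 0.1227]
ee_rot: [[-0.963, 0.271, -0.0], [0.271, 0.963, 0.0], [0.0, 0.0, -1.0]]
force: [0.5, 11.1, -2.7]
gripper_width: 0.205
grip_force: 30.0
```

>>> {"fn": "play_rows", "kwargs": {"travel": [[-0.0094,-0.0005,0],[-0.0187,0.001,0],[-0.0275,0.0044,0],[-0.0353,0.0096,0],[-0.042,0.0163,0],[-0.0471,0.0242,0],[-0.0504,0.033,0],[-0.0518,0.0423,0],[-0.0513,0.0516,0],[-0.0489,0.0607,0]], "rot": [[0,0,0],[0,0,0],[0,0,0],[0,0,0],[0,0,0],[0,0,0],[0,0,0],[0,0,0],[0,0,0],[0,0,0]]}}

```text
t: 17.37
tool_pos: [0.612, 0.1471, 0.1226]
ee_rot: [[-0.963, 0.271, -0.003], [0.271, 0.963, -0.002], [0.002, -0.002, -1.0]]
force: [-12.3, -5.8, 3.7]
gripper_width: 0.205
grip_force: 30.0
```

```bash
python3 -c "
from h import *
st();print(arc(5.5+240,370.9))"
```

```text
17.3667 [0.612  0.1471 0.1226] [-12.3  -5.8   3.7] 0.205 30.0 r 0.0449 ang 4.4
[[-0.0098, -0.0004], [-0.0195, 0.0013], [-0.0286, 0.005], [-0.0366, 0.0107], [-0.0433, 0.0179], [-0.0481, 0.0265], [-0.0511, 0.0359], [-0.0519, 0.0456], [-0.0506, 0.0554], [-0.0471, 0.0646]]
```

>>> {"fn": "play_rows", "kwargs": {"travel": [[0.0043,0.0084,0],[0.0102,0.0157,0],[0.0176,0.0216,0],[0.026,0.0258,0],[0.0351,0.0282,0],[0.0445,0.0287,0],[0.0537,0.0272,0],[0.0625,0.0238,0],[0.0704,0.0186,0],[0.077,0.0119,0]], "rot": [[0,0,0],[0,0,0],[0,0,0],[0,0,0],[0,0,0],[0,0,0],[0,0,0],[0,0,0],[0,0,0],[0,0,0]]}}

```text
t: 18.2
tool_pos: [0.5406, 0.1804, 0.1228]
ee_rot: [[-0.963, 0.27, 0.001], [0.27, 0.963, 0.0], [-0.001, 0.0, -1.0]]
force: [7.1, -2.2, -3.9]
gripper_width: 0.206
grip_force: 30.0
```

>>> {"fn": "play_rows", "kwargs": {"travel": [[0.0051,-0.0079,0],[0.0084,-0.0167,0],[0.0099,-0.026,0],[0.0094,-0.0354,0],[0.0069,-0.0445,0],[0.0026,-0.0528,0],[-0.0033,-0.0601,0],[-0.0107,-0.066,0],[-0.0191,-0.0703,0],[-0.0282,-0.0727,0]], "rot": [[0,0,0],[0,0,0],[0,0,0],[0,0,0],[0,0,0],[0,0,0],[0,0,0],[0,0,0],[0,0,0],[0,0,0]]}}

```text
t: 19.03
tool_pos: [0.5491, 0.1021, 0.1227]
ee_rot: [[-0.963, 0.271, -0.0], [0.271, 0.963, 0.001], [0.001, 0.001, -1.0]]
force: [1.6, 12.5, -1.5]
gripper_width: 0.203
grip_force: 30.0
```

>>> {"fn": "play_rows", "kwargs": {"travel": [[-0.0098,-0.0004,0],[-0.0195,0.0013,0],[-0.0286,0.005,0],[-0.0366,0.0107,0],[-0.0433,0.0179,0],[-0.0481,0.0265,0],[-0.0511,0.0359,0],[-0.0519,0.0456,0],[-0.0506,0.0554,0],[-0.0471,0.0646,0]], "rot": [[0,0,0],[0,0,0],[0,0,0],[0,0,0],[0,0,0],[0,0,0],[0,0,0],[0,0,0],[0,0,0],[0,0,0]]}}

```text
t: 19.87
tool_pos: [0.6114, 0.151, 0.1227]
ee_rot: [[-0.963, 0.271, -0.002], [0.271, 0.963, -0.002], [0.002, -0.002, -1.0]]
force: [-7.9, -4.7, 1.9]
gripper_width: 0.205
grip_force: 30.0
```

>>> {"fn": "play_rows", "kwargs": {"travel": [[0,0,0],[0,0,0],[0,0,0],[0,0,0],[0,0,0],[0,0,0],[0,0,0],[0,0,0],[0,0,0],[0,0,0]], "rot": [[0,0,0],[0,0,0],[0,0,0],[0,0,0],[0,0,0],[0,0,0],[0,0,0],[0,0,0],[0,0,0],[0,0,0]]}}

```text
t: 20.7
tool_pos: [0.6113, 0.1514, 0.1227]
ee_rot: [[-0.963, 0.271, -0.002], [0.271, 0.963, -0.0], [0.002, -0.001, -1.0]]
force: [-4.3, 1.5, 1.4]
gripper_width: 0.21
grip_force: 30.0
```

```bash
python3 -c "
from h import *
st()
s=env.grab_frame('scene');cv2.imwrite('pics/g5.png',cv2.resize(s['color'][120:240,180:300,::-1],None,fx=5,fy=5,interpolation=cv2.INTER_CUBIC))"
```

```text
20.7 [0.6113 0.1514 0.1227] [-4.3  1.5  1.4] 0.21 30.0 r 0.0447 ang 9.9
```

View pics/g5.png

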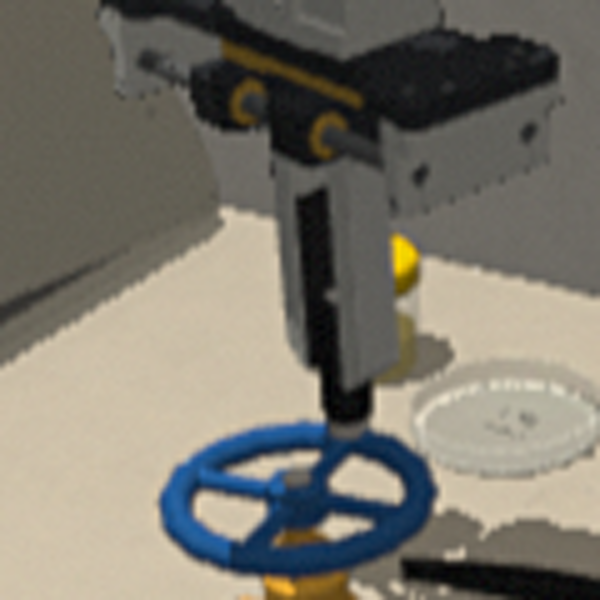

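The picture shows the handle still between the fingers at crop (345,385). The wheel is at 9.9°, against 10.9° at the stop two turns earlier. Handing in.

```bash
python3 -c "
from rig import env
print(env.hand_in())"
```

```text
the job is handed in; nothing more can be done
None
```

I shut the blue valve against its stop, backed it off two full turns to within about 1° of the target, and handed in still gripping the handle; the hand-in gave no verdict, and the camera showed the fingertips about 35 mm higher than the reported pose, so I set the grasp depth by the pictures.

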